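Let one orange out of the fruit chute

TASK

Two fruits wait behind the gates of the two-lane chute: let the large orange roll out into the steel pan by pressing down the outer paddle of its lane's rocking lever with the fingertips, hold it down until the orange is in the pan, then let the paddle come back up so that the gate is shut. The small mandarin must stay where it is and its lever must not be pressed. Do not touch the fruit or the gates, and leave the other loose things where they stand.

Things in the scene. Friction and masses are not known exactly. Their poses are not given: they have to be found in the camera images.
- chute: fixed steel two-lane chute on a grey platform (390 x 540 mm, 10 to 42 mm high). Origin on the platform top midway between the lanes, under the gates; x points down the slope (fruit rolls to the pan), y left of that, z up. Chute x -140 to +75 mm; lane floor at z 100 at the gates, falling 0.16 rad; lanes 85 mm wide, centred at y +46 (left), -46 (right). Lever pivots y +/-146, z 215, posts to z 227 mm.
- left_lever (a joint): left rocking lever, 0 at rest (gate shut, paddle high), grows as the outboard paddle is pressed down, stop at 0.65 rad. Returns to 0 by its own weight and a light spring when let go. About 2 to 4 N on the paddle works it; the large orange passes once the joint is above 0.5.
- right_lever (a joint): right rocking lever, the mirror image of the left one, the same values.
- left_pad (a point): centre of the top face of the left lever's paddle (grey plate, 44 mm along the chute's x by 44 mm, at rest sloping 0.29 rad up away from the chute), 88 mm outboard of the pivot, 250 mm above the platform at rest. It goes down 55 mm at 0.6 rad of the joint, 59 mm at the stop, and sideways under 8 mm on the way.
- right_pad (a point): the same point on the right lever's paddle.
- left_gate (a point): steel gate blade (30 mm wide, 6 mm thick, 70 mm tall) hanging from the inboard end of the left lever in the left lane; this point is the middle of its lower edge, 18 mm over the lane floor when shut.
- right_gate (a point): the same blade on the right lever, in the right lane.
- orange_center (a point): centre of the large orange, 66 mm diameter, waiting in one of the lanes (left or right) against its gate. It takes about 1 s to roll into the pan once the gate is up.
- mandarin_center (a point): centre of the small mandarin, 48 mm diameter, the same colour, waiting in the other lane against its gate.
- pan: open steel pan, fixed, under the mouth of the chute: 176 mm (its x, the same direction as the chute's x) by 325 mm, 65 mm deep, floor 4 to 5 mm thick; origin under its centre on the platform.
- mug: white mug, 80 mm across, 90 mm tall; bystander, loose; origin at its underside
- spice_jar: amber glass jar, 52 mm across, 95 mm tall; bystander, loose; origin at its underside
- ramekin: small white bowl, 80 mm across, 45 mm tall; bystander, loose; origin at its underside
- spoon: steel spoon lying flat; bystander, loose; origin at its underside
- tin: food tin, 74 mm across, 110 mm tall; bystander, loose; origin at its underside
- beaker: steel cup, 72 mm across, 80 mm tall; bystander, loose; origin at its underside

How it is judged (in metres and radians):
On the way, in this order (a step that is already met when the one before it is completed fails the run):
1. a gate is lifted by its lever (value of joint any of left_lever, right_lever above 0.3 rad), for 0.05 s.
2. the orange is in the pan while the paddle is still down (x of orange_center in the frame of pan between -0.088 and 0.088 m and y of orange_center in the frame of pan between -0.1625 and 0.1625 m and z of orange_center in the frame of pan below 0.06 m and value of joint any of left_lever, right_lever above 0.3 rad), for 0.1 s.
3. both gates are shut again (value of joint each of left_lever, right_lever below 0.08 rad), for 0.2 s.
At the end, for the whole second after the job is handed in: The orange lies still (under 0.05 m/s) inside the pan (its centre within the pan's outline and under 60 mm above its underside), both levers are back within 0.08 rad of rest, and the mandarin is still in its lane behind its gate (all of step 3 and x of orange_center in the frame of pan between -0.088 and 0.088 m and y of orange_center in the frame of pan between -0.1625 and 0.1625 m and z of orange_center in the frame of pan below 0.06 m and linear speed of orange below 0.05 m/s and x of mandarin_center in the frame of chute between -0.135 and -0.015 m and z of mandarin_center in the frame of chute above 0.1 m); the robot touches nothing.
It fails at once if the lever of the mandarin's lane is worked ((y of mandarin_center in the frame of chute above 0 m and value of joint left_lever above 0.15 rad) or (y of mandarin_center in the frame of chute below 0 m and value of joint right_lever above 0.15 rad)).
It fails at once if the mandarin leaves its place behind its gate (not (x of mandarin_center in the frame of chute between -0.135 and -0.015 m and z of mandarin_center in the frame of chute above 0.1 m)).
It fails at once if the robot touches a fruit, or the orange is lifted above its lane (z of orange_center in the frame of chute above 0.165 m or contact force between any of the fingers, the arm and orange above 0.5 N or contact force between any of the fingers, the arm and mandarin above 0.5 N).
It fails at once if the robot moves a gate directly instead of by the lever's paddle (contact force between any of the fingers, the arm and left_lever_c2 above 1 N or contact force between any of the fingers, the arm and right_lever_c2 above 1 N).
It fails at once if a bystander is moved more than 30 mm (distance of any of mug, spice_jar, ramekin, spoon, tin, beaker from where it was at the start of the episode above 0.03 m).
It also fails if it takes over 35 s, if anything falls off the work surface, if the arm or the gripper's body presses on something with over 40 N, if the wrist force passes 120 N, or if a joint passes its speed limit or range.

ROBOT

A 6-joint arm with a two-finger parallel gripper is mounted at the origin on the work surface. World frame = base frame: x ahead of the robot, y to its left, z up, the work surface at z = 0. Lengths are in m, angles in degrees, forces in N, time in s.
With the tool pointing down it reaches from about 0.25 to 0.725 m from the base axis. Payload 9.7 kg.
Tool frame: the origin (TCP) lies midway between the tips of the shut fingers; the grasp point (between the pads) lies 19 mm behind it; z points along the fingers, x is the direction in which the jaws open and shut, and the axes are right-handed (so a half turn about z gives the same grasp; the last joint's range is limited). The gripper opens to 85 mm and grips with 20 to 120 N. Pads are 22 mm wide; open, the fingers measure 114 mm over their backs; the gripper's body (76 mm by 85 mm) begins 54 mm behind the grasp point. The pads swing forward as they close: fully open they stand 13 mm farther back than shut.
Start: joints at [-75.401, 4.979, 10.078, 95.1, 0, 90], TCP at [0.139, -0.532, 0.231] pointing down, gripper open.
Joint ranges: [-179.16, 179.16], [-48.56, 103.87], [-65.8, 70.77], [-126.05, 130.52], [-82.76, 87.17], [-180, 180]. Speed limits (degrees/s): [127.2, 127.2, 147.25, 180, 180, 180].

INTERFACE

Orientations are given as [roll, pitch, yaw] about the fixed x, y, z axes, in that order (R = Rz(yaw) Ry(pitch) Rx(roll)).
In Python, from workcell import bot, optics gives the robot as it stands.
- The arm moves only by the shell command python3 -m creep 'ROWS' [FORCE]. ROWS is JSON, a list of rows, each a list of 7 numbers: the shift along the tool's x, y, z in m, then the turn, a rotation vector about the tool's x, y, z in rad, then the opening, from 0 (shut) to 1 (fully open). A call has 1 to 8 rows; each row is the pose to reach, as a shift and turn from the pose commanded when the call began, along the tool's axes at that moment; what a row does not reach only later rows make up. A row lasts 1/10 s, in which the tool goes at most 50 mm and 8.59 degrees, less where a joint would pass 70% of its speed; a pose out of reach is approached as far as the arm can. A call with a gripper value outside its range is refused whole. The fingers move at their own pace and stop on an object; FORCE is the grip in N (left out, the last holds). Time passes only in rows, so rows that repeat a pose let the fingers close. It gives the time, the measured TCP pose, the force and the opening at its end, in the units of the state.
- bot.get_obs(): the state, without advancing time (a new reading comes with each control period).
- optics.camera(name): name is "side" or "top"; returns the picture (480x640x3 uint8, red, green, blue); there is no depth.
- optics.camera_params(name): a dict with "camera_matrix" (3x3 intrinsics, pixels), "D" ([k1, k2, p1, p2, k3] as OpenCV has them; the pictures are not rectified), "R" (3x3) and "t" (3): a world point X has camera coordinates R X + t. Camera axes: x right, y down, z forward; pixel columns grow to the right and rows downward; lengths in m; the calibration is good to about 2 mm. A picture is of the moment at which its call begins. camera_params takes no time and is no camera call.
- bot.job_done(): hands the job in, once; it reports no verdict.
The state is a dict: "time": time; "q": joint angles; "qd": joint speeds; "joint_efforts": joint torques, N m; "ee_pos": TCP position; "tcp_rot": TCP orientation; "wrist_force": force on the tool from outside, world axes, zero at the start; "torque": the same for the moment, N m; "opening": finger opening in m.
Only numpy, scipy, OpenCV 4.12 (cv2) and the standard library are available. Lean on these libraries where they do the work, as an engineer would, in place of code of your own. Each camera call takes 0.05 s, during which the arm holds its last target.

## Working session

There is one attempt and no reset: what is moved stays moved. The work goes in short steps, Python scripts to look and compute and a shell command to move; the robot and the scene stay as the last step left them, time stands still between calls to the robot, and variables do not carry over. Pictures are saved under pics/ and viewed, and the job is handed in when it is done.

```bash
mkdir -p pics; python3 - <<'E'
from workcell import bot, optics
import cv2,json
for n in("top","side"):
    cv2.imwrite(f"pics/{n}0.png",optics.camera(n)[:,:,::-1]); print(n,optics.camera_params(n))
print(bot.get_obs())
E
```

```text
top {'camera_matrix': array([[495.23043089,   0.        , 323.8070519 ],
       [  0.        , 495.23043089, 236.24221581],
       [  0.        ,   0.        ,   1.        ]]), 'D': array([0.016781, 0.      , 0.      , 0.      , 0.      ]), 'R': array([[ 0.0238636 , -0.99954905,  0.01822693],
       [-0.98017062, -0.02698069, -0.19630994],
       [ 0.19671319, -0.01318084, -0.98037247]]), 't': array([-0.0280765 ,  0.57891744,  1.40626063])}
side {'camera_matrix': array([[594.73245537,   0.        , 315.79366587],
       [  0.        , 594.73245537, 237.99711678],
       [  0.        ,   0.        ,   1.        ]]), 'D': array([-0.16293052,  0.        ,  0.        ,  0.        ,  0.        ]), 'R': array([[ 0.87414745, -0.48558999,  0.00828188],
       [-0.2606214 , -0.48341739, -0.83569379],
       [ 0.40980815,  0.72836116, -0.54913322]]), 't': array([-0.4828838 ,  0.27711336,  1.57267191])}
{'time': 0.1, 'q': array([-7.54006985e+01,  5.00770592e+00,  1.00385185e+01,  9.50986813e+01,
       -9.92553361e-04,  9.00005000e+01]), 'qd': array([-0.0071875 ,  0.03793351,  0.05048689,  0.04468042,  0.00594819,
        0.07367369]), 'joint_efforts': array([ 5.03099454e-04, -5.21563697e+01,  4.65653014e+01,  1.61996606e-02,
       -2.14682433e-05,  2.27655318e-05]), 'ee_pos': array([ 0.13857588, -0.53204716,  0.23065203]), 'tcp_rot': array([ 1.79999007e+02,  6.78687633e-02, -7.54011986e+01]), 'wrist_force': array([-0.2930478 ,  0.20096099,  0.12711007]), 'torque': array([-0.04974782, -0.00599881,  0.00392593]), 'opening': 0.08544338226388384}
```

View pics/top0.png

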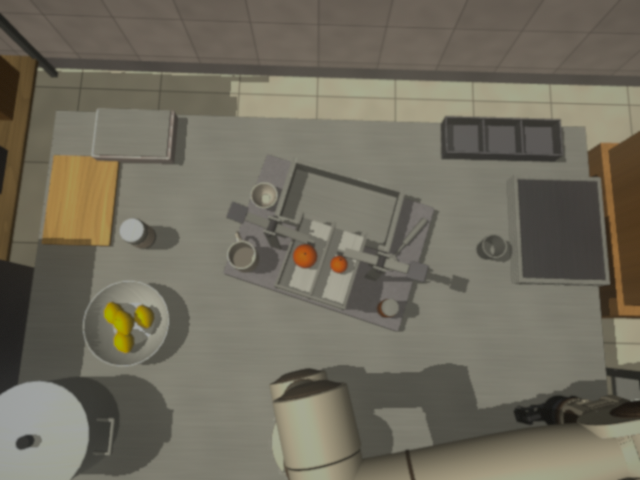

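View pics/side0.png

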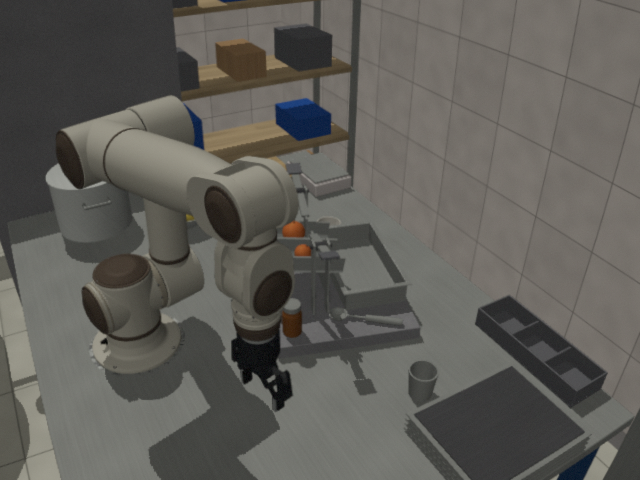

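```bash
python3 - <<'E'
import cv2
a=cv2.imread("pics/top0.png")[140:350,205:485]
cv2.imwrite("pics/topz.png",cv2.resize(a,None,fx=2.85,fy=2.85,interpolation=cv2.INTER_CUBIC))
a=cv2.imread("pics/side0.png")[150:400,220:440]
cv2.imwrite("pics/sidez.png",cv2.resize(a,None,fx=2.4,fy=2.4,interpolation=cv2.INTER_CUBIC))
E
```

```text
(no output)
```

View pics/topz.png

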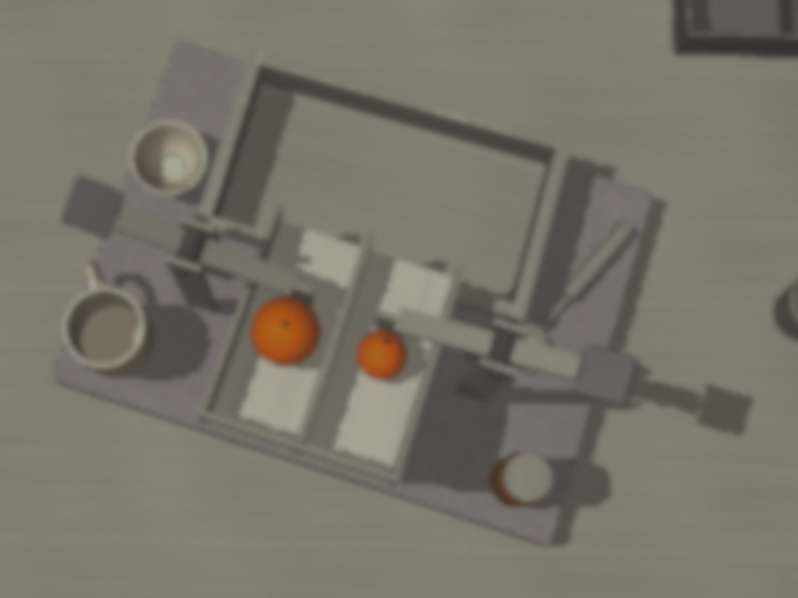

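View pics/sidez.png

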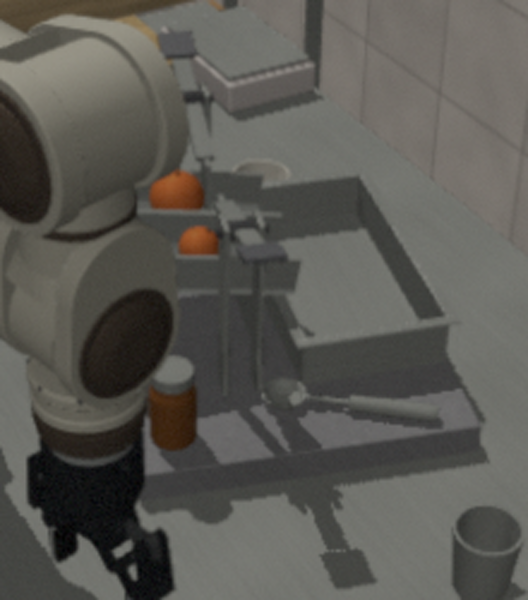

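```bash
cat > h.py <<'E'
from workcell import optics
import numpy as np,cv2
P={n:optics.camera_params(n) for n in("top","side")}
def ray(n,uv):
    p=P[n];x=cv2.undistortPoints(np.array([[uv]],float),p["camera_matrix"],p["D"])[0,0]
    R=np.array(p["R"]);d=R.T@np.array([x[0],x[1],1]);return -R.T@p["t"],d/np.linalg.norm(d)
def onz(n,uv,z):
    o,d=ray(n,uv);return o+d*(z-o[2])/d[2]
def tri(a,b):
    o1,d1=ray("top",a);o2,d2=ray("side",b)
    s=np.linalg.lstsq(np.c_[d1,-d2],o2-o1,rcond=None)[0]
    p,q=o1+s[0]*d1,o2+s[1]*d2;return (p+q)/2,np.linalg.norm(p-q)
def proj(n,X):
    p=P[n];return cv2.projectPoints(np.array(X,float).reshape(-1,3),cv2.Rodrigues(np.array(p["R"]))[0],np.array(p["t"]),p["camera_matrix"],p["D"])[0].reshape(-1,2)
E
python3 - <<'E'
from h import *
np.set_printoptions(precision=4,suppress=True)
t=lambda x,y:(205+(x+.5)/2.85-.5,140+(y+.5)/2.85-.5)
s=lambda x,y:(220+x/2.4,150+y/2.4)
L,e=tri(t(93,207),s(177,42));R,f=tri(t(609,374),s(261,250))
print(L,e,R,f,np.linalg.norm(L-R))
print("O",tri(t(285,330),s(177,193)),"M",tri(t(381,355),s(199,243)))
d=(L-R)[:2];yaw=np.degrees(np.arctan2(-d[0],d[1]));print("yaw",yaw,"mid",(L+R)/2)
# platform corners near
for z in(.01,.026,.042):
  print(z,onz("top",t(55,382),z),onz("top",t(552,545),z),np.linalg.norm(onz("top",t(55,382),z)-onz("top",t(552,545),z)),onz("side",s(482,427),z), onz("top",t(665,200),z))
for z in(.27,.28,.29): print(z,onz("top",t(93,207),z),onz("top",t(609,374),z))
E
```

```text
[0.5886 0.2078 0.2851] 0.0006301676841753829 [ 0.4516 -0.2439  0.286 ] 0.003385975914860434 0.47203842150071584
O (array([0.5005, 0.0387, 0.1793]), np.float64(0.001217549507419647)) M (array([ 0.4811, -0.0527,  0.1684]), np.float64(0.00036237366317042345))
yaw -16.876733423846968 mid [ 0.5201 -0.018   0.2855]
0.01 [0.4664 0.2824 0.01  ] [ 0.3107 -0.2403  0.01  ] 0.5453544110481874 [ 0.6981 -0.3296  0.01  ] [ 0.6821 -0.3655  0.01  ]
0.026 [0.4645 0.2794 0.026 ] [ 0.3105 -0.2376  0.026 ] 0.5394698929314631 [ 0.6857 -0.343   0.026 ] [ 0.6779 -0.3615  0.026 ]
0.042 [0.4626 0.2764 0.042 ] [ 0.3102 -0.235   0.042 ] 0.5335853748147388 [ 0.6732 -0.3565  0.042 ] [ 0.6737 -0.3575  0.042 ]
0.27 [0.5926 0.2102 0.27  ] [ 0.4553 -0.2479  0.27  ]
0.28 [0.5902 0.2086 0.28  ] [ 0.454  -0.2458  0.28  ]
0.29 [0.5877 0.2069 0.29  ] [ 0.4526 -0.2438  0.29  ]
```

```bash
python3 -m creep '[[0,0,-0.04,0,0,0,0],[0,0,-0.08,0,0,0,0],[0,0,-0.12,0,0,0,0],[0,0,-0.16,0,0,0,0],[-0.01,-0.01,-0.19,0,0,0,0],[-0.03,-0.03,-0.2,0,0,0,0],[-0.05,-0.05,-0.2,0,0,0,0],[-0.075,-0.075,-0.2,0,0,0,0]]'
cat > tgt.py <<'E'
import sys,numpy as np
from scipy.spatial.transform import Rotation as Ro
from workcell import bot
o=bot.get_obs();R=Ro.from_euler('xyz',o['tcp_rot'],degrees=True)
T=np.array(eval(sys.argv[1]));G=Ro.from_euler('xyz',[180,0,float(sys.argv[2])],degrees=True)
np.set_printoptions(precision=4,suppress=True)
print(o['time'],o['ee_pos'],o['tcp_rot'],o['wrist_force'],o['opening'],o['q'])
print("shift",R.inv().apply(T-o['ee_pos']),"turn",(R.inv()*G).as_rotvec())
E
python3 tgt.py [.588,.206,.43] -16.9
```

```text
time: 0.9
ee_pos: [0.1927, -0.4406, 0.4308]
tcp_rot: [180.0, 0.0, -75.5]
wrist_force: [0.6, -0.1, 0.3]
opening: 0.0004
0.9 [ 0.1927 -0.4406  0.4308] [179.9927   0.0252 -75.4573] [ 0.5868 -0.1083  0.2798] 0.0003689801452575241 [-66.3804   6.0617  34.969  118.9333  -0.0032  99.0769]
shift [-0.5266 -0.545   0.001 ] turn [-0.0001  0.0005 -1.022 ]
```

```bash
python3 -m creep '[[-0.03,-0.03,0,0,0,-0.08,0],[-0.06,-0.06,0,0,0,-0.16,0],[-0.09,-0.09,0,0,0,-0.25,0],[-0.12,-0.12,0,0,0,-0.35,0],[-0.15,-0.155,0,0,0,-0.45,0],[-0.18,-0.19,0,0,0,-0.55,0],[-0.21,-0.22,0,0,0,-0.65,0],[-0.24,-0.25,0,0,0,-0.75,0]]'
python3 tgt.py [.588,.206,.43] -16.9
```

```text
time: 1.7
ee_pos: [0.3743, -0.1438, 0.4311]
tcp_rot: [180.0, 0.0, -32.2]
wrist_force: [0.6, -1.8, 0.1]
opening: -0.0001
1.7 [ 0.3743 -0.1438  0.4311] [179.9969   0.0083 -32.1893] [ 0.5582 -1.7615  0.1447] -8.433060730000869e-05 [-21.013   -4.9181  23.9227 118.8495  -0.0014 101.1763]
shift [-0.0055 -0.4099  0.0011] turn [ 0.      0.0002 -0.2668]
```

```bash
python3 -m creep '[[0,-0.04,0,0,0,-0.04,0],[0,-0.085,0,0,0,-0.08,0],[-0.002,-0.13,0,0,0,-0.12,0],[-0.003,-0.175,0,0,0,-0.16,0],[-0.004,-0.22,0,0,0,-0.2,0],[-0.005,-0.265,0,0,0,-0.24,0],[-0.005,-0.31,0,0,0,-0.265,0],[-0.005,-0.345,0,0,0,-0.265,0]]'
python3 tgt.py [.588,.206,.33] -16.9
```

```text
time: 2.5
ee_pos: [0.5554, 0.1507, 0.4303]
tcp_rot: [180.0, 0.1, -17.1]
wrist_force: [0.6, -0.7, 0.5]
opening: -0.0001
2.5 [0.5554 0.1507 0.4303] [179.9727   0.0557 -17.13  ] [ 0.5864 -0.6598  0.5209] -0.00014775351588224708 [ 15.1819  22.2266  54.9381 122.7731   0.0067 122.3119]
shift [ 0.015  -0.0625  0.1003] turn [ 0.0005  0.001  -0.004 ]
```

```bash
python3 -m creep '[[0.005,-0.02,0,0,0,0,0],[0.01,-0.04,0.01,0,0,0,0],[0.015,-0.056,0.03,0,0,0,0],[0.015,-0.06,0.06,0,0,0,0],[0.015,-0.06,0.085,0,0,0,0],[0.015,-0.06,0.1,0,0,0,0],[0.015,-0.06,0.1,0,0,0,0],[0.015,-0.06,0.1,0,0,0,0]]'
python3 tgt.py [.588,.206,.29] -16.9
python3 - <<'E'
from workcell import optics
import cv2
a=optics.camera("top")[:,:,::-1][140:340,190:390];b=optics.camera("side")[:,:,::-1][100:300,220:420]
cv2.imwrite("pics/c1.png",cv2.resize(cv2.hconcat([a,b]),None,fx=2,fy=2,interpolation=cv2.INTER_CUBIC))
E
```

```text
time: 3.3
ee_pos: [0.5864, 0.2012, 0.3317]
tcp_rot: [180.0, 0.0, -17.2]
wrist_force: [-0.6, -0.1, 0.1]
opening: 0.0001
3.3 [0.5864 0.2012 0.3317] [179.9918   0.0159 -17.2472] [-0.5752 -0.1363  0.0713] 0.00011760873102229645 [ 18.9326  19.8306  39.1644 109.3514   0.0028 126.1798]
shift [ 0.0001 -0.0051  0.0417] turn [ 0.0001  0.0003 -0.0061]
```

View pics/c1.png

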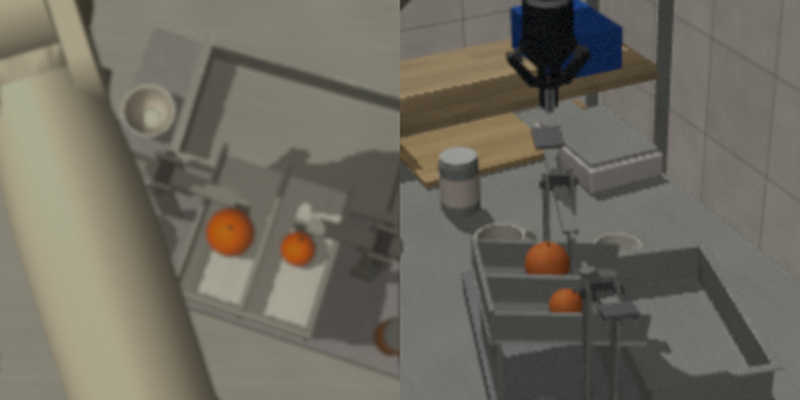

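```bash
python3 -m creep '[[0,-0.005,0.01,0,0,0,0],[0,-0.005,0.02,0,0,0,0],[0,-0.005,0.03,0,0,0,0],[0,-0.005,0.04,0,0,0,0],[0,-0.005,0.05,0,0,0,0],[0,-0.005,0.06,0,0,0,0],[0,-0.005,0.06,0,0,0,0],[0,-0.005,0.06,0,0,0,0]]'
```

```text
time: 4.2
ee_pos: [0.5881, 0.206, 0.2714]
tcp_rot: [180.0, -0.0, -17.2]
wrist_force: [-0.5, 0.7, 2.0]
opening: 0.0004
```

```bash
python3 -m creep '[[0,0,0.01,0,0,0,0],[0,0,0.02,0,0,0,0],[0,0,0.03,0,0,0,0],[0,0,0.037,0,0,0,0],[0,0,0.04,0,0,0,0],[0,0,0.04,0,0,0,0],[0,0,0.04,0,0,0,0],[0,0,0.04,0,0,0,0]]'
python3 - <<'E'
from workcell import optics
import cv2
a=optics.camera("top")[:,:,::-1][140:340,190:390];b=optics.camera("side")[:,:,::-1][100:300,220:420]
cv2.imwrite("pics/c2.png",cv2.resize(cv2.hconcat([a,b]),None,fx=2,fy=2,interpolation=cv2.INTER_CUBIC))
E
```

```text
time: 5.0
ee_pos: [0.588, 0.2056, 0.2314]
tcp_rot: [180.0, -0.0, -17.3]
wrist_force: [-0.5, -0.4, 4.9]
opening: -0.0001
```

View pics/c2.png

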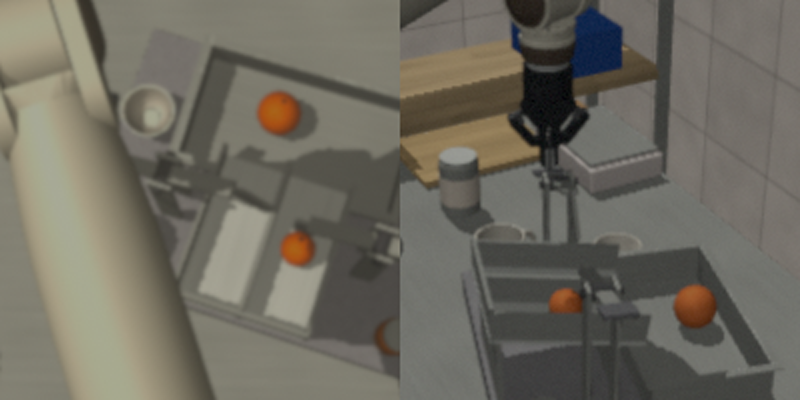

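The orange is in the pan (top view crop 278,112, i.e. full-image 329,196; side crop 695,306). The mandarin is still at its gate, and the paddle is down. I'll hold for 0.5 s, then raise the tool.

```bash
python3 -m creep '[[0,0,0,0,0,0,0],[0,0,0,0,0,0,0],[0,0,0,0,0,0,0],[0,0,0,0,0,0,0],[0,0,0,0,0,0,0]]'
python3 -m creep '[[0,0,-0.008,0,0,0,0],[0,0,-0.018,0,0,0,0],[0,0,-0.028,0,0,0,0],[0,0,-0.038,0,0,0,0],[0,0,-0.048,0,0,0,0],[0,0,-0.06,0,0,0,0],[0,0,-0.08,0,0,0,0],[0,0,-0.11,0,0,0,0]]'
python3 -m creep '[[0,0,-0.03,0,0,0,0],[0,0,-0.04,0,0,0,0],[0,0,-0.04,0,0,0,0],[0,0,-0.04,0,0,0,0],[0,0,-0.04,0,0,0,0],[0,0,-0.04,0,0,0,0],[0,0,-0.04,0,0,0,0],[0,0,-0.04,0,0,0,0]]'
cat > look.py <<'E'
import sys
from h import *
import cv2
A=optics.camera("top");B=optics.camera("side")
a=A[:,:,::-1][140:340,190:390];b=B[:,:,::-1][100:300,220:420]
cv2.imwrite(sys.argv[1],cv2.resize(cv2.hconcat([a,b]),None,fx=2,fy=2,interpolation=cv2.INTER_CUBIC))
c=[]
for im,(x0,y0) in((A,(190,140)),(B,(220,100))):
    h=cv2.cvtColor(im,cv2.COLOR_RGB2HSV);m=cv2.inRange(h,(3,180,100),(14,255,255))
    n,_,st,ce=cv2.connectedComponentsWithStats(m)
    print([(s[4],q.round(1).tolist()) for s,q in zip(st[1:],ce[1:]) if s[4]>60 ])
E
python3 look.py pics/c3.png
```

```text
time: 5.6
ee_pos: [0.588, 0.2056, 0.2314]
tcp_rot: [180.0, -0.0, -17.3]
wrist_force: [-0.4, -2.1, 5.0]
opening: 0.0
time: 6.4
ee_pos: [0.5878, 0.2058, 0.3409]
tcp_rot: [179.9, 0.1, -17.3]
wrist_force: [0.4, 0.3, 0.9]
opening: 0.0002
time: 7.2
ee_pos: [0.588, 0.206, 0.3811]
tcp_rot: [180.0, 0.0, -17.2]
wrist_force: [0.5, 0.5, -0.5]
opening: -0.0002
[(np.int32(278), [332.2, 186.6]), (np.int32(163), [338.3, 263.9])]
[(np.int32(217), [370.6, 251.0]), (np.int32(106), [302.2, 250.2])]
```

View pics/c3.png

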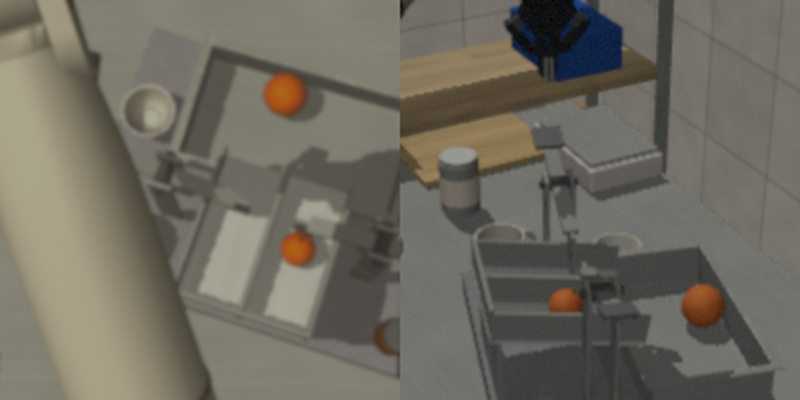

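The paddle is back at its rest pixel (side crop 547,135), and the gate is down. The orange is in the pan (top 332,187) but may still be rolling, so I'll wait and compare positions.

```bash
R='.'; python3 -m creep '[[0,0,0,0,0,0,0],[0,0,0,0,0,0,0],[0,0,0,0,0,0,0],[0,0,0,0,0,0,0],[0,0,0,0,0,0,0],[0,0,0,0,0,0,0],[0,0,0,0,0,0,0],[0,0,0,0,0,0,0]]' | head -1
python3 look.py pics/c4.png
python3 -m creep '[[0,0,0,0,0,0,0],[0,0,0,0,0,0,0],[0,0,0,0,0,0,0],[0,0,0,0,0,0,0],[0,0,0,0,0,0,0],[0,0,0,0,0,0,0],[0,0,0,0,0,0,0],[0,0,0,0,0,0,0]]' | head -1
python3 look.py pics/c5.png
python3 -m creep '[[0,0,0,0,0,0,0],[0,0,0,0,0,0,0],[0,0,0,0,0,0,0],[0,0,0,0,0,0,0],[0,0,0,0,0,0,0],[0,0,0,0,0,0,0],[0,0,0,0,0,0,0],[0,0,0,0,0,0,0]]' | head -1
python3 look.py pics/c6.png
python3 - <<'E'
from h import *
print(tri((332.2,186.6),(370.6,251)))
E
```

```text
time: 8.1
[(np.int32(276), [332.2, 186.5]), (np.int32(162), [338.3, 263.9])]
[(np.int32(216), [370.6, 251.0]), (np.int32(104), [302.2, 250.0])]
time: 9.0
[(np.int32(277), [332.2, 186.5]), (np.int32(164), [338.4, 263.9])]
[(np.int32(218), [370.5, 251.1]), (np.int32(104), [302.1, 250.2])]
time: 9.9
[(np.int32(277), [332.2, 186.6]), (np.int32(161), [338.3, 263.9])]
[(np.int32(220), [370.6, 251.0]), (np.int32(104), [302.1, 250.3])]
(array([ 0.72499058, -0.0336522 ,  0.07825447]), np.float64(0.0031528401139989414))
```

View pics/c6.png

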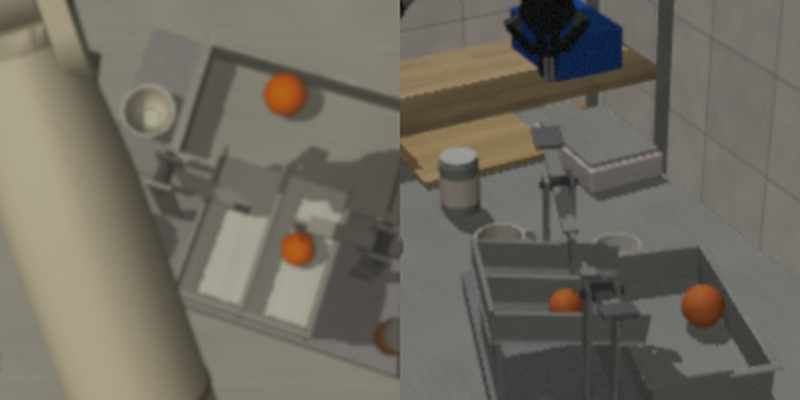

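```bash
python3 -c "
from workcell import bot
bot.job_done()"
```

```text
the job is handed in; nothing more can be done
```

I pressed the left lever's paddle with the shut fingertips and held it until the orange was in the pan. I then let the paddle back up and handed the job in; the system gave no verdict.

- **Press:** The paddle point went down about 54 mm with roughly 5 N at the wrist. I held it there for 0.5 s after a picture showed the orange in the pan, then raised the tool well clear.
- **Fruit:** Over the last three looks (about 1.8 s) the orange did not move, staying within 0.1 px. I measured its centre about 43 mm above the platform; a 66 mm fruit on the pan floor should sit near 37 mm, so this is a few millimetres off but under the 60 mm limit. The mandarin stayed behind its gate, at the same pixels throughout.
- **Lever:** The left paddle is back at its rest pixel. I judged this and the shut gate from the pictures only, because the joint angles cannot be read. The right lever was never approached.
- **Bystanders:** The ramekin looked unmoved in the pictures. The arm hid most of the mug in the top view, though the fingertips and gripper always passed well above it. I did not measure the spice jar, spoon, tin or beaker again; the arm did not go near them.

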